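# Set the saw board's length stop against its slack and seat the tile

### The arm

A 6-joint arm with a two-finger parallel gripper is mounted at the origin on a cart in front of the work surface, level with it; the furniture and walls round the work are solid. World frame = base frame: x ahead of the robot, y to its left, z up, the work surface at z = 0. Lengths are in m, angles in rad, forces in N, time in s.
With the tool pointing down it reaches from about 0.375 to 0.975 m from the base axis. Payload 3.8 kg.
Tool frame: the origin (TCP) lies where the fingers leave the gripper's body, on its centre line; the fingertips stand 73 mm ahead of it and the grasp point (between the pads) lies 54 mm ahead of it (nose_length is the distance from the TCP to the fingertips, in m); z points along the fingers, y is the line along which they close (so a half turn about z gives the same grasp; the last joint's range is limited). The gripper opens to 85 mm and grips with 20 to 120 N. Pads are 22 mm wide; open, the fingers measure 114 mm over their backs; the gripper's body (76 mm by 85 mm) begins 54 mm behind the grasp point. The pads swing forward as they close: fully open they stand 13 mm farther back than shut.
Start: joints at [-1.17, 0.264, 1.604, -0, 1.274, -0.037], TCP at [0.286, -0.611, 0.304] pointing down, gripper open.
Joint ranges: [-2.63, 2.63], [-0.94, 2.18], [0.31, 2.57], [-1.31, 4.45], [0, 2.66], [-2.55, 2.55]. Speed limits (rad/s): [2.57, 2.57, 3.14, 3.14, 3.14, 3.14].

### API

Orientations are given as a rotation vector (axis times angle).
In Python, from workcell import read_state, read_camera, calibration, finish_job, look_for, cut_out, tip_of, nose_length gives the robot as it stands.
- The arm moves only by the tool step_arm, never from a script. Its argument "targets" is a list of rows, each a list of 3 entries, a list of its own where there are three numbers: the turn, a rotation vector about the tool's x, y, z in rad, then the shift along the tool's x, y, z in mm, then the finger opening in mm, from 0 to 85.4. In form: [[[ax, ay, az], [x, y, z], grip], ...]. A call has 1 to 5 rows; each row shifts and turns the commanded pose from where the row before left it, along the tool's axes as they then stand; what a row does not reach is not made up. A row lasts 1/12 s, in which the tool goes at most 41.7 mm and 7.16 degrees, less where a joint would pass 70% of its speed; a pose out of reach is approached as far as the arm can. A call with a gripper value outside its range is refused whole. The fingers move at their own pace and stop on an object; "grip_force" is the grip in N (left out, the last holds). Time passes only in rows, so rows that do not move let the fingers close. It gives the time, the measured TCP pose, the force, the opening and the grip force at its end, in the units of the state.
- read_state(): the state, without advancing time (a new reading comes with each control period).
- read_camera(name): name is "scene" or "top" or "wrist"; returns the picture (400x640x3 uint8, red, green, blue); there is no depth.
- calibration(name): a dict with "camera_matrix" (3x3 intrinsics, pixels), "R" (3x3) and "t" (3): a world point X has camera coordinates R X + t. Camera axes: x right, y down, z forward; pixel columns grow to the right and rows downward; lengths in m; the calibration is good to about 2 mm. A picture is of the moment at which its call begins: read the wrist's pose just before it. calibration takes no time and is no camera call; for the wrist camera it gives the pose at the moment of the call.
- finish_job(): hands the job in; it is judged then, once.
Trained networks look in the newest picture that a camera, given by its name, has taken for a name from the list of things; names that differ only in an ending like _2 or _b are one class to them, and where a whole thing is asked for, a point or a joint stands for the part that bears it (a point fixed in the world has none). Each returns a list of dicts, best first, with "score" (0 to 1); they miss things now and then, are a little off and sometimes report something else, mostly with a low value. They report only what shows in the picture. A call takes as long as a camera call.
- look_for(camera, query): "extent" ([left, top, right, bottom] in pixels, round what is visible of it).
- cut_out(camera, query): "region" (400x640 bool, what is visible of it) and "extent" ([left, top, right, bottom] in pixels, round what is visible of it).
- tip_of(camera, query): "at" ([row, column] in pixels: a listed point, or the origin of a listed thing).
The state is a dict: "time": time; "q": joint angles; "joint_vel": joint speeds; "joint_torque": joint torques, N m; "tool_pos": TCP position; "tcp_rot": TCP orientation; "wrist_force": force on the tool from outside, world axes, zero at the start; "torque": the same for the moment, N m; "width": opening from 0.0 (shut) to 1.0 (fully open); "grip_force": force on a finger pad.
Only numpy, scipy, OpenCV 4.12 (cv2) and the standard library are available. Lean on these libraries where they do the work, as an engineer would, in place of code of your own. Each camera call takes 0.05 s, during which the arm holds its last target. There are 200 camera calls.

### The job

The screw of the saw board's length stop is worn and has several millimetres of slack. Wind the crank to set the stop's pointer opposite the brass rider, always finishing with the stop moving toward the saw slot so that the slack is taken up, and let go of the crank. Then lay the fired test tile flat on the bed across the saw slot, long side along the board, slide its end squarely up against the middle of the stop and press it home for a moment with a steady push of about 10 N (much harder chips it); leave it lying against the stop, with the pointer still at the rider and the other things undisturbed.

Things in the scene. Friction and masses are not known exactly. Their poses are not given: they have to be found in the camera images.
- saw_board: saw board fixed to the table: flat wooden board 280 long, 190 wide, a steel crank on a grey housing at one end, a 3 mm saw slot across it near the other. Origin on the table under the crank's upright axis; x along the board from crank to slot, y across, z up. Bed 18 above the table, slot at x = 140, board's end at x = 215
- board_bed (a point): the middle of the saw slot, on the bed's surface; axes as the board's. Slotted wooden saw guides, 32 high above the bed, stand beside the slot, their inner faces at y = +77 and y = -77
- crank (a joint): crank angle in rad, 0 at the start, growing anticlockwise seen from above, -2.5 to 11.5. Clockwise drives the stop toward the slot, anticlockwise away: 4 mm of nut travel per rad. About 5 mm (1.25 rad) of play must be wound through after a reversal before the stop follows; it starts about half-way in it. Takes 2 to 4 N at the handle; stays where left; a push on the stop does not turn it
- crank_grip (a point): middle of the crank's upright round handle: a wooden sleeve 19 in diameter and 44 tall that spins freely on its pin, so it can be led round without turning the hand. It goes round the crank's axis at a radius of 45, its middle 100 above the table; the crank arm below it reaches 77 above the table. At the start it is on the board's -y side
- stop (a joint): travel of the aluminium stop in m, 0 at the start, growing as it backs off from the saw slot toward the crank; range -0.008 to 0.042. Its ways drag with only about 1.5 N, so within the slack a light push moves it
- stop_face (a point): middle of the stop's flat face, 5 above the bed; the face is 108 wide across the board, reaches 30 above the bed, and looks along the board's +x (toward the saw slot), square to the board; axes as the board's. At joint 0 it lies at x = 118 on the board
- pointer (a point): tip of the stop's small dark steel pointer, over the rule on the board's +y side, 7 behind the stop's face; axes as the board's
- rider_mark (a point): the mark: tip of the nib of the brass rider, a fixed brass block 14 wide with a round screw head beside the rule on the board's +y side. Axes as the board's; the pointer is on the mark when both have the same x along the board. The mark lies 8 to 22 mm farther from the slot than the pointer does at the start
- tile_center (a point): centre of the fired, half-glazed test tile (half-way up), 34 wide (its x), 52 long (its y), 8 to 9 thick, about 30 g, starting flat on the table left of the banding wheel. Against the stop it lies with its y along the board's x (either way round), its centre 26 from the stop's face and within 30 of its middle
- tile_saw: a small tile saw with brass back and wooden handle lying flat at the back, 250 long; leave it alone
- tin: a flat green tin, 69 x 101 x 24, near the table's front edge left; leave it alone
- rib: a flat wooden rib, 62 x 96 x 8, behind the banding wheel; leave it alone
- pencil: a pencil lying in front of the banding wheel, 136 long; leave it alone

How it is judged:
On the way, in this order (a step that is already met when the one before it is completed fails the run):
1. the pointer stands at the rider's mark (within 2 mm) with the crank let go (x of pointer in the frame of rider_mark between -0.002 and 0.002 m and contact force between the fingers and saw_board below 0.1 N), for 0.3 s.
2. the tile, flat on the bed, is pressed against the stop with at least 7 N (contact force between tile and stop above 7 N and z of tile_center in the frame of board_bed below 0.008 m), for 0.3 s.
At the end, for the whole second after the job is handed in: the pointer is within 2 mm of the rider's mark; the tile lies flat and still on the bed, square to the stop within 0.08 rad, its end on the stop (centre 26 mm from the face within 2 mm) and within 30 mm of the stop's middle (x of pointer in the frame of rider_mark between -0.002 and 0.002 m and x of tile_center in the frame of stop_face between 0.024 and 0.028 m and y of tile_center in the frame of stop_face between -0.03 and 0.03 m and z of tile_center in the frame of board_bed between 0.002 and 0.007 m and angle between the y axis of tile_center and the x axis of stop_face, either way round below 0.08 rad and linear speed of tile below 0.02 m/s); the robot touches nothing.
It fails at once if the tile is pressed on the stop with more than 13 N (it chips) (contact force between tile and stop above 13 N).
It fails at once if a bystander is pushed more than 30 mm (distance of any of tile_saw, tin, rib, pencil from where it was at the start of the episode above 0.03 m).
It also fails if it takes over 72 s, if anything falls off the work surface, if the arm or the gripper's body presses on something with over 40 N, if the wrist force passes 120 N, or if a joint passes its speed limit or range.

## Working session

There is one attempt and no reset: what is moved stays moved. The work goes in short steps, Python scripts to look and compute and a tool call to move; the robot and the scene stay as the last step left them, time stands still between calls to the robot, and variables do not carry over. Pictures are saved under pics/ and viewed, at most 10 in all, crops included, and the job is handed in when it is done.

Besides the shell and the picture viewer there is one more tool, called after "Request:" as name(argument=value, ...) on one line, values as JSON. step_arm: Moves the arm, as the interface text tells. Its arguments: {"type":"object","properties":{"targets":{"type":"array","items":{"type":"array"}},"grip_force":{"type":"number"}},"required":["targets"]}

```bash
mkdir -p pics; cat > h.py <<'E'
import numpy as np, cv2
from workcell import *
from scipy.spatial.transform import Rotation as R
def ray(cam,px,z,cal=None):
    c=cal or calibration(cam); K=np.array(c["camera_matrix"]);Rm=np.array(c["R"]);t=np.array(c["t"])
    r,cc=px; d=Rm.T@np.linalg.inv(K)@np.array([cc,r,1.]); o=-Rm.T@t
    return o+d*(z-o[2])/d[2]
def proj(cam,X,cal=None):
    c=cal or calibration(cam); p=np.array(c["camera_matrix"])@(np.array(c["R"])@np.array(X)+np.array(c["t"])); return p[1]/p[2],p[0]/p[2]
def save(im,n): cv2.imwrite("pics/"+n,im[:,:,::-1])
E
python3 - <<'E'
from h import *
for c in("top","scene"):
    im=read_camera(c); save(im,c+"0.png")
    for q,z in(("saw_board",0),("board_bed",.018),("crank_grip",.1),("stop_face",.023),("pointer",.03),("rider_mark",.03),("tile_center",.004)):
        print(c,q,[(round(float(d["score"]),2),np.round(d["at"],1).tolist(),np.round(ray(c,d["at"],z),4).tolist()) for d in tip_of(c,q)[:2]])
s=read_state();print(s["time"],s["tool_pos"],s["tcp_rot"],s["width"],nose_length if not callable(nose_length) else nose_length())
E
```

```text
top saw_board [(0.71, [233.4, 393.8], [0.4344, -0.2461, 0.0])]
top board_bed [(0.7, [182.4, 406.1], [0.5826, -0.2868, 0.018])]
top crank_grip [(0.46, [230.7, 418.0], [0.4317, -0.2927, 0.1]), (0.33, [187.4, 382.3], [0.5519, -0.203, 0.1])]
top stop_face []
top pointer [(0.84, [186.2, 380.6], [0.5701, -0.2094, 0.03])]
top rider_mark [(0.4, [198.3, 378.7], [0.5343, -0.2023, 0.03]), (0.16, [229.8, 418.1], [0.4408, -0.3103, 0.03])]
top tile_center [(0.68, [200.8, 229.2], [0.5396, 0.2401, 0.004]), (0.23, [256.9, 292.1], [0.3706, 0.0523, 0.004])]
scene saw_board [(0.55, [197.2, 387.0], [0.4356, -0.2409, 0.0])]
scene board_bed [(0.84, [173.7, 344.0], [0.5791, -0.2765, 0.018])]
scene crank_grip [(0.58, [154.9, 397.5], [0.4352, -0.2964, 0.1])]
scene stop_face [(0.66, [175.9, 351.0], [0.5524, -0.2652, 0.023])]
scene pointer [(0.92, [185.4, 336.0], [0.5593, -0.1866, 0.03])]
scene rider_mark []
scene tile_center [(0.79, [291.2, 246.1], [0.5444, 0.24, 0.004])]
0.8 [ 0.28613827 -0.61134816  0.30392491] [3.06657739e+00 6.82144477e-01 9.25252108e-06] 1.0009956463488328 0.0726
```

View pics/top0.png

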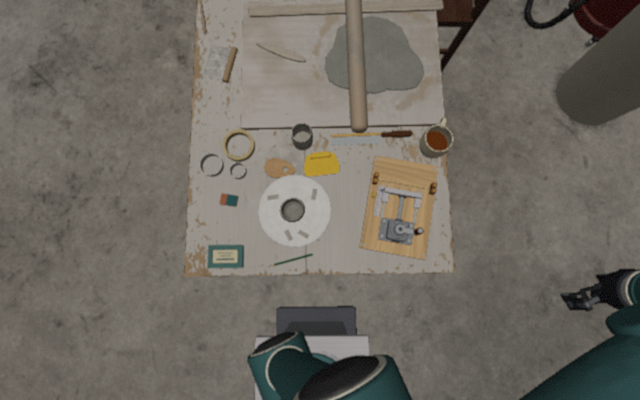

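View pics/scene0.png

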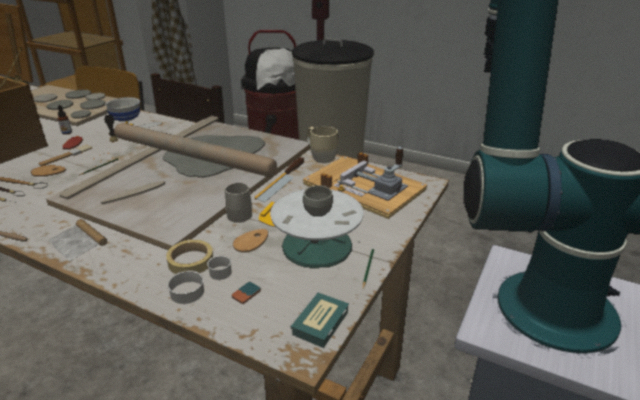

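```bash
cat >> h.py <<'E'
def T():
    s=read_state(); return np.array(s["tool_pos"]),R.from_rotvec(s["tcp_rot"]),s
def go(X,yaw=None):
    """shift in tool axes (mm) to world TCP X, and turn about tool z to have tool x at yaw"""
    p,r,s=T(); m=r.as_matrix(); y0=np.arctan2(m[1,0],m[0,0]); 
    print("t",round(s["time"],2),"p",np.round(p,4),"yaw",round(y0,3),"tilt",np.round(m[:,2],3),"shift mm",np.round(m.T@(np.array(X)-p)*1000,1),
      "turn z",None if yaw is None else round((y0-yaw+np.pi)%(2*np.pi)-np.pi,3),"q",np.round(s["q"],2))
E
python3 - <<'E'
from h import *
c=calibration("wrist");p,r,s=T()
o=-np.array(c["R"]).T@np.array(c["t"]);print("cam in tool",r.inv().apply(o-p),"fwd",r.inv().apply(np.array(c["R"])[2]),"right",r.inv().apply(np.array(c["R"])[0]),c["camera_matrix"])
go([0.46,-0.26,0.33],-0.247)
E
```

```text
cam in tool [ 6.73326463e-02  3.97239936e-05 -6.87852864e-02] fwd [-2.71712559e-01  3.04559896e-04  9.62378404e-01] right [-3.03763634e-04  9.99999873e-01 -4.02228738e-04] [[279.91023145   0.         319.63542868]
 [  0.         279.91023145 198.8746828 ]
 [  0.           0.           1.        ]]
t 0.8 p [ 0.2861 -0.6113  0.3039] yaw 0.438 tilt [ 0. -0. -1.] shift mm [ 306.4 -244.5  -26.1] turn z 0.685 q [-1.17  0.26  1.6  -0.    1.27 -0.04]
```

Request:
step_arm(targets=[[[0,0,0.12],[34,-19,5],85],[[0,0,0.12],[31,-23,5],85],[[0,0,0.12],[28,-27,5],85],[[0,0,0.12],[25,-30,5],85],[[0,0,0.12],[21,-33,5],85]])

```text
time: 1.22
tool_pos: [0.3989, -0.4509, 0.2788]
tcp_rot: [3.13, -0.265, 0.001]
wrist_force: [0.3, -0.0, -0.5]
width: 0.997
grip_force: 0.0
```

```bash
python3 -c "
from h import *
go([0.53,-0.265,0.25],-0.247)"
```

```text
t 1.22 p [ 0.3989 -0.4509  0.2788] yaw -0.169 tilt [ 0. -0. -1.] shift mm [  98.  -205.3   28.8] turn z 0.078 q [-0.89  0.14  1.79  0.    1.2   0.85]
```

Request:
step_arm(targets=[[[0,0,0.02],[18,-37,5],85],[[0,0,0.02],[18,-37,5],85],[[0,0,0.02],[18,-37,5],85],[[0,0,0.01],[18,-37,5],85],[[0,0,0.0],[18,-37,5],85]])

```text
time: 1.63
tool_pos: [0.5241, -0.2871, 0.254]
tcp_rot: [3.12, -0.365, 0.001]
wrist_force: [0.6, 0.1, -0.9]
width: 0.995
grip_force: 0.0
```

```bash
cat > look.py <<'E'
from h import *
import sys
cal=calibration("wrist"); im=read_camera("wrist"); save(im,sys.argv[1])
Z=dict(saw_board=0,board_bed=.018,crank_grip=.1,stop_face=.023,pointer=.03,rider_mark=.03,tile_center=.0045)
for q in sys.argv[2:]:
    print(q,[(round(float(d["score"]),2),np.round(d["at"],1).tolist(),np.round(ray("wrist",d["at"],Z[q],cal),4).tolist()) for d in tip_of("wrist",q)[:2]])
go([0.53,-.265,.25],-.247)
E
python3 look.py w1.png saw_board board_bed crank_grip stop_face pointer rider_mark
```

```text
saw_board [(0.71, [251.0, 305.6], [0.4388, -0.2498, 0.0])]
board_bed []
crank_grip [(0.79, [295.5, 347.1], [0.4334, -0.2926, 0.1])]
stop_face [(0.9, [160.3, 299.5], [0.5543, -0.2733, 0.023]), (0.67, [171.5, 238.1], [0.5579, -0.2056, 0.023])]
pointer [(0.68, [172.7, 236.2], [0.5579, -0.2055, 0.03])]
rider_mark [(0.59, [188.3, 236.8], [0.5416, -0.2009, 0.03])]
t 1.98 p [ 0.5226 -0.29    0.2541] yaw -0.234 tilt [ 0.    -0.001 -1.   ] shift mm [  1.4 -26.1   4.1] turn z 0.013 q [-0.55  0.15  1.83 -0.    1.16  1.26]
```

View pics/w1.png

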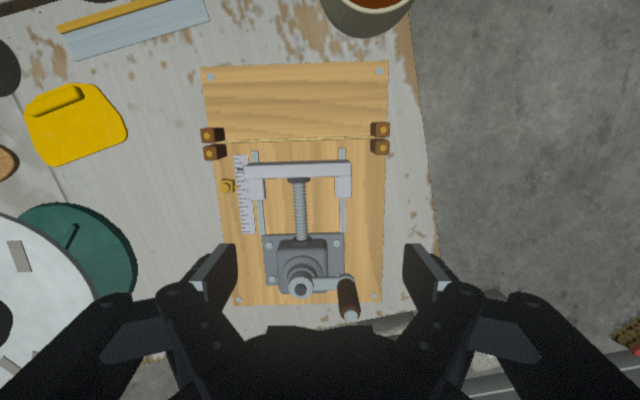

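```bash
python3 - <<'E'
from h import *
im=cv2.imread("pics/w1.png")
c=cv2.resize(im[140:220,190:290],(800,640),interpolation=cv2.INTER_CUBIC)[:600]
cv2.imwrite("pics/w1c.png",c)
W=[ray("wrist",p,.018)[:2] for p in((67,202),(60,388),(300,383),(305,220))]
B=np.array([(.215,.095),(.215,-.095),(-.065,-.095),(-.065,.095)])
W=np.array(W);a,b=B-B.mean(0),W-W.mean(0)
th=np.arctan2((a[:,0]*b[:,1]-a[:,1]*b[:,0]).sum(),(a*b).sum())
M=np.array([[np.cos(th),-np.sin(th)],[np.sin(th),np.cos(th)]])
o=W.mean(0)-M@B.mean(0);print(th,o,(W-o)@M)
for n,p in dict(ptr=(.5579,-.2055),rider=(.5416,-.2009),grip=(.4334,-.2926),stop=(.5543,-.2733),sb=(.4388,-.2498)).items(): print(n,(np.array(p)-o)@M)
E
```

```text
-0.21857456561605468 [ 0.43888211 -0.24787114] [[ 0.21126534  0.09145194]
 [ 0.21485584 -0.09402921]
 [-0.06105776 -0.10179145]
 [-0.06506343  0.10436872]]
ptr [0.10699847 0.06717066]
rider [0.09008884 0.06812675]
grip [ 0.00434726 -0.04485338]
stop [0.11818577 0.00020317]
sb [ 0.0003381  -0.00190077]
```

View pics/w1c.png

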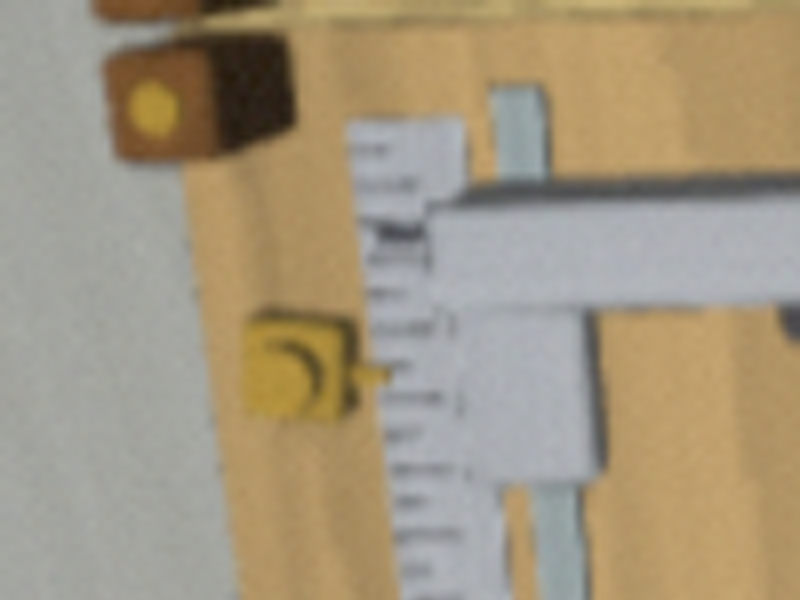

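```bash
python3 -c "
from h import *
go([0.433,-0.293,0.158],-0.22)"
```

```text
t 1.98 p [ 0.5226 -0.29    0.2541] yaw -0.234 tilt [ 0.    -0.001 -1.   ] shift mm [-86.5  23.6  96.1] turn z -0.014 q [-0.55  0.15  1.83 -0.    1.16  1.26]
```

Request:
step_arm(targets=[[[0,0,0],[-29,8,10],50],[[0,0,0],[-29,8,10],50],[[0,0,0],[-28,8,10],50],[[0,0,0],[0,0,20],50],[[0,0,0],[0,0,0],50]])

```text
time: 2.4
tool_pos: [0.4299, -0.2925, 0.2007]
tcp_rot: [-3.117, 0.37, 0.008]
wrist_force: [-1.4, -0.1, -0.3]
width: 0.584
grip_force: 0.0
```

```bash
python3 look.py w2.png crank_grip; python3 -c "
from h import *
go([0.433,-0.293,0.158],-0.22)"
```

```text
crank_grip [(0.88, [226.7, 314.9], [0.431, -0.2904, 0.1])]
t 2.5 p [ 0.4331 -0.2934  0.2039] yaw -0.235 tilt [-0.001  0.    -1.   ] shift mm [ 87.6 -50.2 -46.1] turn z 0.012 q [-0.64  0.06  2.03  0.    1.05  1.16]
t 2.5 p [ 0.4331 -0.2934  0.2039] yaw -0.235 tilt [-0.001  0.    -1.   ] shift mm [-0.2 -0.4 45.9] turn z -0.015 q [-0.64  0.06  2.03  0.    1.05  1.16]
```

View pics/w2.png

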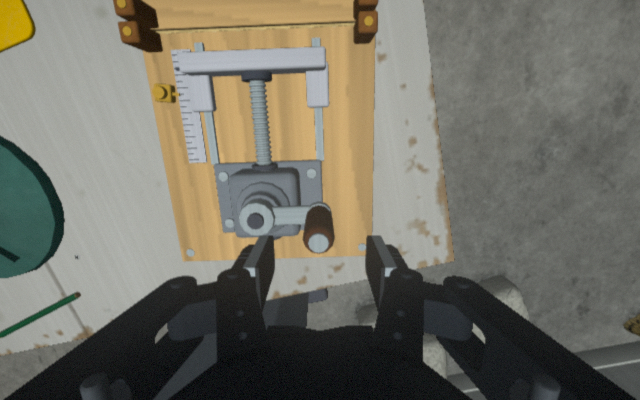

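Request:
step_arm(grip_force=20, targets=[[[0,0,0],[-1,-1,22],50],[[0,0,0],[0,0,22],50],[[0,0,0],[0,0,0],15],[[0,0,0],[0,0,0],15],[[0,0,0],[0,0,0],15]])

```text
time: 2.92
tool_pos: [0.4342, -0.2923, 0.1613]
tcp_rot: [3.119, -0.363, 0.002]
wrist_force: [0.0, 0.3, -8.2]
width: 0.213
grip_force: 20.5
```

Request:
step_arm(targets=[[[0,0,0],[0,0,0],15],[[0,0,0],[0,0,0],15],[[0,0,0],[0,0,0],15]])

```text
time: 3.17
tool_pos: [0.4341, -0.2922, 0.1612]
tcp_rot: [3.118, -0.363, 0.004]
wrist_force: [-0.5, -3.6, -1.2]
width: 0.214
grip_force: 21.0
```

```bash
cat > circ.py <<'E'
import numpy as np,sys
psi0,d,n=map(float,sys.argv[1:4])
a=psi0+d*np.arange(int(n)+1); P=np.c_[45*np.cos(a),-45*np.sin(a)]
r=np.round(P).astype(float); r=np.round(P*2)/2
print([[*map(float,x)] for x in np.diff(r,axis=0)],"end",a[-1])
E
python3 circ.py -1.444 .3 20; python3 -c "
from h import *
go([.434,-.292,.161])"
```

```text
[[13.0, -3.5], [11.5, -7.5], [8.5, -10.0], [5.0, -12.5], [1.5, -13.5], [-3.0, -13.0], [-6.5, -12.0], [-9.5, -9.5], [-12.0, -6.0], [-13.5, -2.0], [-13.0, 2.0], [-12.5, 5.5], [-10.0, 9.0], [-6.5, 11.5], [-3.5, 13.0], [1.0, 13.5], [5.0, 12.5], [8.0, 10.5], [11.0, 8.0], [13.0, 4.0]] end 4.556
t 3.17 p [ 0.4341 -0.2922  0.1612] yaw -0.232 tilt [ 0.002 -0.002 -1.   ] shift mm [-0.2 -0.2  0.2] turn z None q [-0.64  0.11  2.07 -0.    0.96  1.16]
```

Request:
step_arm(targets=[[[0,0,0],[13,-3.5,0],15],[[0,0,0],[11.5,-7.5,0],15]])

```text
time: 3.33
tool_pos: [0.4604, -0.2892, 0.1613]
tcp_rot: [3.115, -0.363, 0.005]
wrist_force: [1.1, -8.6, -5.1]
width: 0.214
grip_force: 20.9
```

Request:
step_arm(targets=[[[0,0,0],[8.5,-10,0],15],[[0,0,0],[5,-12.5,0],15],[[0,0,0],[1.5,-13.5,0],15],[[0,0,0],[0,0,0],15]])

```text
time: 3.67
tool_pos: [0.4868, -0.2542, 0.1614]
tcp_rot: [3.12, -0.364, 0.014]
wrist_force: [12.4, 1.5, -7.9]
width: 0.217
grip_force: 20.6
```

```bash
python3 -c "
from h import *
p,r,s=T();v=p[:2]-np.array([.4389,-.2479]);print(p,np.linalg.norm(v),np.arctan2(v[1],v[0])+.233,s['wrist_force'],s['grip_force'],s['width'])"
```

```text
[ 0.48678907 -0.25424323  0.16140407] 0.04830734876929629 0.10130992684141463 [12.44951178  1.49243225 -7.86212032] 20.641492894501425 0.2171293088609125
```

Request:
step_arm(targets=[[[0,0,0],[-1.5,-13,0],15],[[0,0,0],[-5.5,-12,0],15],[[0,0,0],[-9.5,-9.5,0],15]])

```text
time: 3.92
tool_pos: [0.4759, -0.2174, 0.1611]
tcp_rot: [3.119, -0.363, 0.005]
wrist_force: [-1.7, -5.6, 1.5]
width: 0.219
grip_force: 21.5
```

Request:
step_arm(targets=[[[0,0,0],[-12,-6,0],15],[[0,0,0],[-13.5,-2,0],15],[[0,0,0],[-13,2,0],15]])

```text
time: 4.17
tool_pos: [0.4389, -0.2029, 0.1611]
tcp_rot: [3.118, -0.361, 0.006]
wrist_force: [3.5, -10.2, -4.3]
width: 0.212
grip_force: 21.1
```

Request:
step_arm(targets=[[[0,0,0],[-12.5,6.5,0],15],[[0,0,0],[-10,9,0],15],[[0,0,0],[-6.5,11.5,0],15],[[0,0,0],[-3.5,13,0],15],[[0,0,0],[0,0,0],15]])

```text
time: 4.58
tool_pos: [0.3991, -0.2358, 0.1612]
tcp_rot: [3.117, -0.366, 0.012]
wrist_force: [8.5, -5.4, -5.8]
width: 0.212
grip_force: 20.8
```

```bash
python3 look.py w3.png pointer rider_mark; python3 - <<'E'
from h import *
P=np.array([(.4341,-.2922),(.4868,-.2542),(.4759,-.2174),(.4389,-.2029),T()[0][:2]])
A=np.c_[2*P,np.ones(5)];s=np.linalg.lstsq(A,(P**2).sum(1),rcond=None)[0];print(s[:2],np.sqrt(s[2]+s[:2]@s[:2]),P[-1],T()[2]["wrist_force"])
v=P-s[:2];print(np.arctan2(v[:,1],v[:,0])+.233)
im=cv2.imread("pics/w3.png");cv2.imwrite("pics/w3s.png",im)
E
```

```text
pointer [(0.96, [19.9, 213.1], [0.5405, -0.2016, 0.03])]
rider_mark [(0.71, [23.9, 214.8], [0.5381, -0.2019, 0.03])]
t 4.73 p [ 0.3994 -0.2351  0.1612] yaw -0.233 tilt [ 0.007 -0.003 -1.   ] shift mm [134.6  -1.  -87.8] turn z 0.014 q [-0.59 -0.    2.19  0.    0.95  1.22]
[ 0.44246458 -0.2478116 ] 0.04502135846701388 [ 0.3994035 -0.2351203] [ 7.68048935 -4.19168098 -5.61537141]
[-1.52405281  0.08989254  0.9710731   1.88299906  3.08797961]
```

View pics/w3.png

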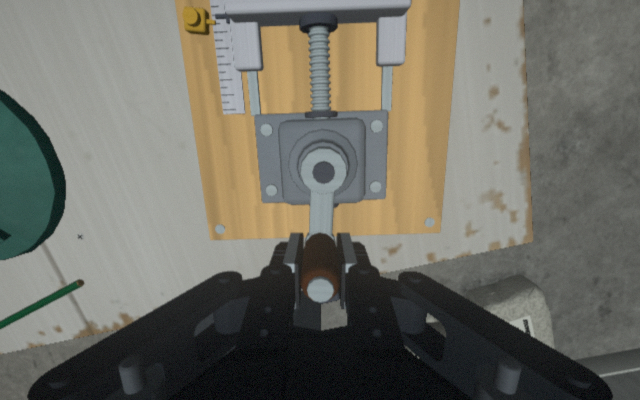

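```bash
python3 circ.py 3.088 .3 5;python3 circ.py 4.588 -.3 7
```

```text
[[1.5, 13.5], [5.0, 12.5], [8.5, 10.0], [11.5, 7.5], [13.0, 3.5]] end 4.588
[[-13.0, -3.5], [-11.5, -7.5], [-8.5, -10.0], [-5.0, -12.5], [-1.5, -13.5], [3.0, -13.0], [6.5, -12.0]] end 2.488
```

Request:
step_arm(targets=[[[0,0,0],[2,13.5,0],15],[[0,0,0],[5,12.5,0],15],[[0,0,0],[8.5,10,0],15],[[0,0,0],[11.5,7.5,0],15],[[0,0,0],[13,3.5,0],15]])

```text
time: 5.15
tool_pos: [0.4252, -0.2897, 0.161]
tcp_rot: [3.12, -0.365, -0.002]
wrist_force: [-2.4, 2.2, 6.8]
width: 0.215
grip_force: 22.0
```

Request:
step_arm(targets=[[[0,0,0],[0,0,0],15],[[0,0,0],[-13,-3.5,0],15],[[0,0,0],[-11.5,-7.5,0],15],[[0,0,0],[-8.5,-10,0],15]])

```text
time: 5.48
tool_pos: [0.3994, -0.2615, 0.1611]
tcp_rot: [3.119, -0.366, 0.008]
wrist_force: [11.2, 0.7, -0.3]
width: 0.214
grip_force: 21.3
```

Request:
step_arm(targets=[[[0,0,0],[-5,-12.5,0],15],[[0,0,0],[-1.5,-13.5,0],15],[[0,0,0],[0,0,0],15]])

```text
time: 5.73
tool_pos: [0.4, -0.2334, 0.1611]
tcp_rot: [3.119, -0.363, 0.011]
wrist_force: [7.7, -0.8, -0.1]
width: 0.215
grip_force: 21.2
```

```bash
cat > ang.py <<'E'
from h import *
p,r,s=T();v=p[:2]-np.array([.44246,-.24781]);print("r",np.linalg.norm(v),"psi",np.arctan2(v[1],v[0])+.233,"F",s['wrist_force'],"yaw",r.as_matrix()[:2,0])
E
python3 ang.py; python3 look.py w4.png pointer rider_mark
```

```text
r 0.04487272524749734 psi 3.047670627322222 F [ 7.66050365 -0.75556549 -0.1426111 ] yaw [ 0.97323478 -0.22970297]
pointer [(0.68, [25.8, 219.1], [0.537, -0.2014, 0.03])]
rider_mark [(0.95, [23.5, 218.0], [0.5384, -0.2012, 0.03]), (0.64, [8.7, 322.7], [0.5312, -0.2676, 0.03])]
t 5.88 p [ 0.3998 -0.234   0.1611] yaw -0.232 tilt [ 0.006 -0.002 -1.   ] shift mm [134.3   0.3 -88.1] turn z 0.015 q [-0.58 -0.    2.19  0.    0.95  1.22]
```

```bash
python3 circ.py 3.048 -.15 2; python3 - <<'E'
from h import *
im=cv2.imread("pics/w4.png");cv2.imwrite("pics/w4c.png",cv2.resize(im[0:60,180:260],(800,600),interpolation=cv2.INTER_CUBIC))
E
```

```text
[[1.5, -7.0], [2.0, -6.5]] end 2.748
```

View pics/w4c.png

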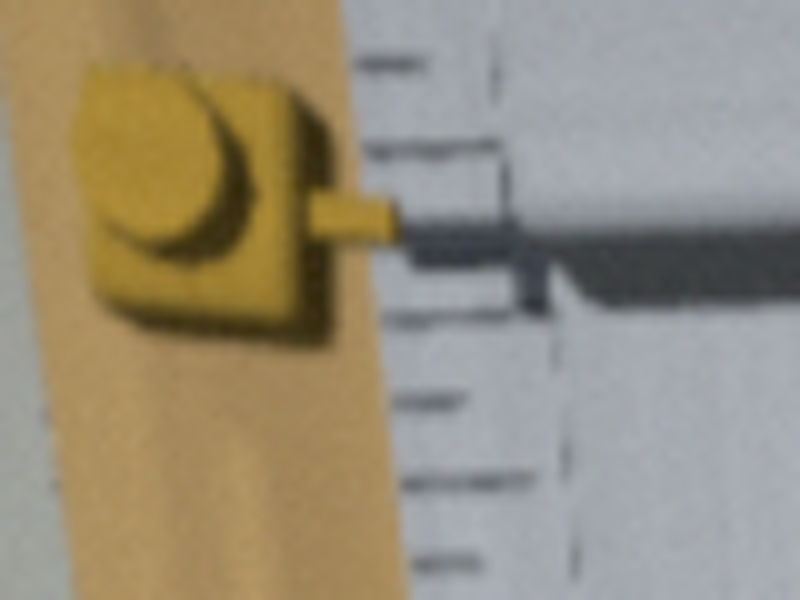

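Request:
step_arm(targets=[[[0,0,0],[1.5,-7,0],15],[[0,0,0],[2.5,-8,0],15],[[0,0,0],[0,0,0],15],[[0,0,0],[0,0,0],40],[[0,0,0],[0,0,0],40]])

```text
time: 6.3
tool_pos: [0.4042, -0.2197, 0.1595]
tcp_rot: [-3.12, 0.363, 0.003]
wrist_force: [-0.6, 1.0, 0.1]
width: 0.463
grip_force: 0.0
```

```bash
python3 ang.py; python3 look.py w5.png pointer rider_mark crank_grip; python3 -c "
from h import *
go([.525,-.23,.22])"
```

```text
r 0.047458451785241426 psi 2.740037718722799 F [-0.60068013  0.96548522  0.1411314 ] yaw [ 0.973283   -0.22959849]
pointer [(0.86, [19.9, 240.9], [0.5392, -0.2022, 0.03])]
rider_mark [(0.91, [20.3, 240.2], [0.5391, -0.2017, 0.03])]
crank_grip [(0.89, [259.0, 319.0], [0.4038, -0.2202, 0.1])]
t 6.5 p [ 0.4045 -0.22    0.1593] yaw -0.232 tilt [-0.002  0.001 -1.   ] shift mm [132.3  14.8 -90.9] turn z 0.015 q [-0.55 -0.    2.19 -0.    0.95  1.25]
t 6.5 p [ 0.4045 -0.22    0.1593] yaw -0.232 tilt [-0.002  0.001 -1.   ] shift mm [119.5 -18.1 -60.8] turn z None q [-0.55 -0.    2.19 -0.    0.95  1.25]
```

Request:
step_arm(targets=[[[0,0,0],[0,0,-25],50],[[0,0,0],[0,0,-25],50],[[0,0,0],[30,-24,0],85],[[0,0,0],[30,-24,0],85],[[0,0,0],[0,0,0],85]])

```text
time: 6.92
tool_pos: [0.4795, -0.1863, 0.2114]
tcp_rot: [-3.12, 0.362, -0.009]
wrist_force: [0.3, 0.6, 0.1]
width: 0.976
grip_force: 0.0
```

```bash
python3 look.py w6.png pointer rider_mark crank_grip; python3 - <<'E'
from h import *
d=tip_of("wrist","pointer")[0]["at"];r,c=map(int,d);im=cv2.imread("pics/w6.png");r0=max(0,r-30);c0=max(0,c-40);print(r0,c0)
cv2.imwrite("pics/w6c.png",cv2.resize(im[r0:r0+60,c0:c0+80],(800,600),interpolation=cv2.INTER_CUBIC))
E
```

```text
pointer [(0.91, [126.2, 317.4], [0.5415, -0.1998, 0.03])]
rider_mark [(0.71, [127.2, 316.7], [0.5409, -0.199, 0.03])]
crank_grip [(0.95, [306.0, 385.2], [0.4042, -0.2198, 0.1])]
t 7.12 p [ 0.4736 -0.1874  0.209 ] yaw -0.232 tilt [-0.002  0.001 -1.   ] shift mm [ 72.6  62.6 -41.2] turn z 0.015 q [-0.43  0.03  2.05 -0.    1.06  1.38]
96 277
```

View pics/w6c.png

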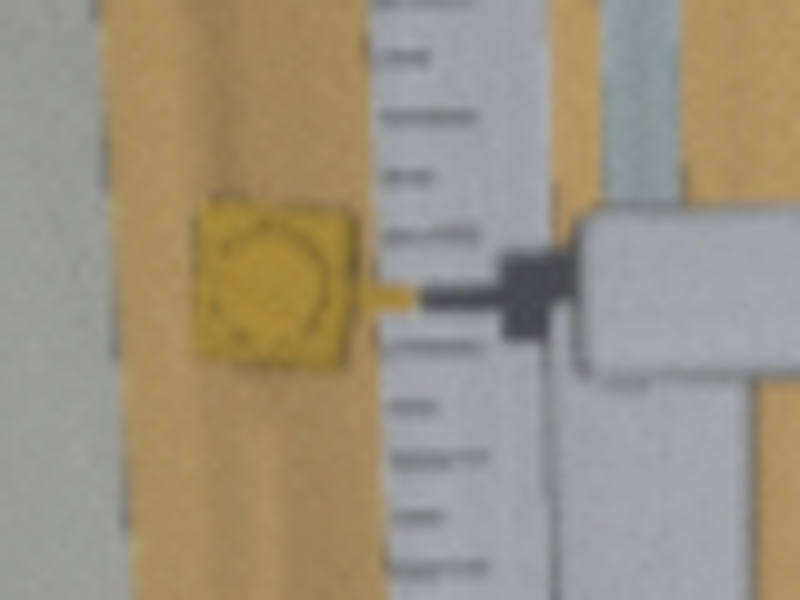

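Request:
step_arm(targets=[[[0,0,0],[0,-10,-40],85],[[0,0,0],[0,-10,-40],85],[[0,0,0],[-9,-39,-10],85],[[0,0,0],[-9,-39,0],85],[[0,0,0],[-9,-39,0],85]])

```text
time: 7.58
tool_pos: [0.4796, -0.048, 0.3015]
tcp_rot: [3.12, -0.37, 0.005]
wrist_force: [0.3, 0.6, -0.3]
width: 0.995
grip_force: 0.0
```

Request:
step_arm(targets=[[[0,0,0],[-9,-39,0],85],[[0,0,0],[-9,-39,0],85],[[0,0,0],[-9,-39,0],85],[[0,0,0],[-9,-39,0],85],[[0,0,0],[-9,-39,0],85]])

```text
time: 8.0
tool_pos: [0.4799, 0.1528, 0.2996]
tcp_rot: [3.12, -0.366, -0.001]
wrist_force: [0.6, -0.1, -0.2]
width: 0.992
grip_force: 0.0
```

Request:
step_arm(targets=[[[0,0,0],[-9,-39,0],85],[[0,0,0],[-9,-39,10],85],[[0,0,0],[-2,-10,40],85],[[0,0,0],[0,0,40],85],[[0,0,0],[0,0,0],85]])

```text
time: 8.42
tool_pos: [0.4762, 0.2401, 0.2014]
tcp_rot: [3.112, -0.361, -0.021]
wrist_force: [-2.0, -0.4, -2.1]
width: 0.994
grip_force: 0.0
```

```bash
cat > tile.py <<'E'
from h import *
import sys
s0=calibration("wrist"); im=read_camera("wrist"); save(im,sys.argv[1]); z=float(sys.argv[2])
print([(round(float(d["score"]),2),np.round(d["at"]).tolist(),np.round(ray("wrist",d["at"],z-.004,s0),4)) for d in tip_of("wrist","tile_center")[:2]])
d=cut_out("wrist","tile_center")[0]; print(d["score"],d["extent"])
c=cv2.findContours(d["region"].astype(np.uint8),cv2.RETR_EXTERNAL,cv2.CHAIN_APPROX_NONE)[0]; c=max(c,key=cv2.contourArea)[:,0]
W=np.array([ray("wrist",(p[1],p[0]),z,s0)[:2] for p in c])*1000
(cx,cy),(w,h),a=cv2.minAreaRect(W.astype(np.float32)); a=np.radians(a)
if w<h: a+=np.pi/2
print("centre",cx,cy,"size",w,h,"long axis angle",(a+np.pi/2)%np.pi-np.pi/2); go([cx/1000,cy/1000,.077])
E
python3 tile.py t1.png .0085
```

```text
[(0.67, [121.0, 300.0], array([0.5424, 0.2401, 0.0045]))]
0.62 [267.8, 100.3, 328.4, 139.6]
centre 542.4708862304688 242.22625732421875 size 51.19356155395508 33.48615264892578 long axis angle 1.3954306311225961
t 8.57 p [0.4819 0.2414 0.2105] yaw -0.233 tilt [-0.001 -0.    -1.   ] shift mm [ 58.8 -14.9 133.5] turn z None q [ 0.42  0.09  1.99 -0.    1.06  2.22]
```

View pics/t1.png

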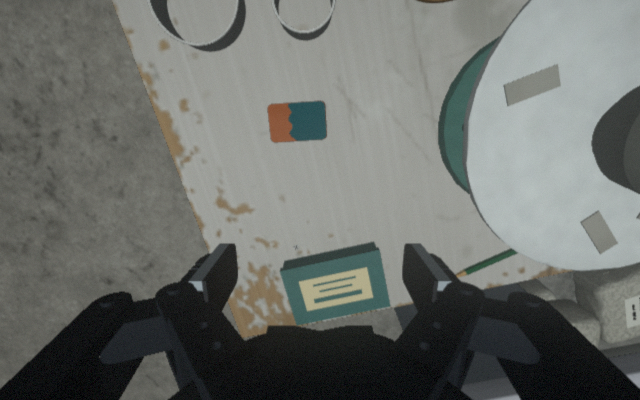

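Request:
step_arm(targets=[[[0,0,-0.12],[12,-3,5],70],[[0,0,-0.12],[12,-5,5],70],[[0,0,-0.12],[12,-7,5],60],[[0,0,-0.12],[12,-7,5],60],[[0,0,-0.12],[0,0,5],60]])

```text
time: 8.98
tool_pos: [0.5342, 0.2625, 0.1894]
tcp_rot: [-3.085, -0.58, -0.014]
wrist_force: [-1.1, 0.1, -0.2]
width: 0.704
grip_force: 0.0
```

Request:
step_arm(targets=[[[0,0,-0.12],[0,0,5],60],[[0,0,-0.12],[0,0,5],60],[[0,0,-0.12],[0,0,5],60],[[0,0,-0.12],[0,0,5],60],[[0,0,-0.12],[0,0,5],60]])

```text
time: 9.4
tool_pos: [0.5323, 0.2614, 0.1638]
tcp_rot: [2.778, 1.467, 0.01]
wrist_force: [-0.2, 0.5, -0.1]
width: 0.705
grip_force: 0.0
```

Request:
step_arm(targets=[[[0,0,-0.12],[0,0,5],60],[[0,0,-0.12],[0,0,5],60],[[0,0,-0.12],[0,0,5],60],[[0,0,-0.07],[0,0,5],60],[[0,0,0],[0,0,0],60]])

```text
time: 9.82
tool_pos: [0.5316, 0.2612, 0.1426]
tcp_rot: [2.404, 2.02, 0.006]
wrist_force: [0.3, 0.1, -0.1]
width: 0.704
grip_force: 0.0
```

```bash
python3 -c "
from h import *
go([.5425,.241,.09],1.395)"
```

```text
t 9.82 p [0.5316 0.2612 0.1426] yaw 1.398 tilt [ 0.004  0.001 -1.   ] shift mm [-18.1  14.1  52.6] turn z 0.003 q [ 0.41  0.26  1.93 -0.    0.95  0.59]
```

Request:
step_arm(grip_force=40, targets=[[[0,0,0],[-18,14,25],60],[[0,0,0],[0,0,27],60],[[0,0,0],[0,0,11],60],[[0,0,0],[0,0,4.5],60],[[0,0,0],[0,0,0],60]])

```text
time: 10.23
tool_pos: [0.5404, 0.2413, 0.0725]
tcp_rot: [-2.406, -2.019, 0.001]
wrist_force: [-0.5, 0.5, -0.1]
width: 0.704
grip_force: 0.0
```

Request:
step_arm(targets=[[[0,0,0],[0,0,0],28],[[0,0,0],[0,0,0],28],[[0,0,0],[0,0,0],28],[[0,0,0],[0,0,0],28],[[0,0,0],[0,0,0],28]])

```text
time: 10.65
tool_pos: [0.5418, 0.2424, 0.0745]
tcp_rot: [2.404, 2.021, 0.006]
wrist_force: [-1.5, 0.2, 7.0]
width: 0.381
grip_force: 40.4
```

```bash
python3 -c "
from h import *
go([.5425,.241,.09],1.395);print(read_state()['wrist_force'], nose_length() if callable(nose_length) else nose_length)"
```

```text
t 10.65 p [0.5418 0.2424 0.0745] yaw 1.398 tilt [ 0.003  0.001 -1.   ] shift mm [ -1.3   1.  -15.5] turn z 0.003 q [0.38 0.35 1.96 0.   0.83 0.55]
[-1.54479089  0.23702907  6.95827458] 0.0726
```

Request:
step_arm(targets=[[[0,0,0],[0,0,-20],28],[[0,0,0.12],[0,0,-40],28],[[0,0,0.12],[0,0,-40],28],[[0,0,0.12],[0,0,-40],28],[[0,0,0.12],[0,0,-40],28]])

```text
time: 11.07
tool_pos: [0.5398, 0.2416, 0.2543]
tcp_rot: [-2.821, -1.383, 0.0]
wrist_force: [0.8, -0.4, -0.4]
width: 0.379
grip_force: 39.9
```

Request:
step_arm(targets=[[[0,0,0.12],[0,0,-40],28],[[0,0,0.12],[-10,15,-15],28],[[0,0,0.12],[-25,31,0],28],[[0,0,0.12],[-21,34,0],28],[[0,0,0.12],[-17,36,0],28]])

```text
time: 11.48
tool_pos: [0.544, 0.1036, 0.3086]
tcp_rot: [3.103, 0.491, 0.003]
wrist_force: [0.7, -0.6, -0.3]
width: 0.382
grip_force: 39.9
```

Request:
step_arm(targets=[[[0,0,0.12],[-12,38,0],28],[[0,0,0.12],[-8,39,0],28],[[0,0,0.12],[-3,40,0],28],[[0,0,0.12],[2,40,0],28],[[0,0,0.06],[6,40,0],28]])

```text
time: 11.9
tool_pos: [0.5439, -0.0975, 0.3078]
tcp_rot: [-3.121, 0.356, -0.001]
wrist_force: [0.8, -0.3, -1.1]
width: 0.384
grip_force: 39.9
```

```bash
python3 -c "
from h import *
go([.5794,-.277,.20],-.21);print(read_state()['width'],read_state()['grip_force'])"
```

```text
t 11.9 p [ 0.5439 -0.0975  0.3078] yaw -0.227 tilt [ 0.001 -0.    -1.   ] shift mm [ 75.  166.9 107.9] turn z -0.017 q [-0.22  0.03  1.86  0.    1.25  1.58]
0.3837440319971857 39.925782680511475
```

Request:
step_arm(targets=[[[0,0,0],[15,37,0],28],[[0,0,0],[15,36,5],28],[[0,0,0],[15,32,18],28],[[0,0,0],[15,31,20],28],[[0,0,0],[15,31,20],28]])

```text
time: 12.32
tool_pos: [0.5809, -0.2773, 0.2446]
tcp_rot: [3.122, -0.349, 0.003]
wrist_force: [1.0, -0.1, -0.4]
width: 0.38
grip_force: 39.9
```

Request:
step_arm(targets=[[[0,0,0],[0,0,15],28],[[0,0,0],[0,0,0],28]])

```text
time: 12.48
tool_pos: [0.5785, -0.2761, 0.2248]
tcp_rot: [-3.119, 0.352, 0.011]
wrist_force: [-0.3, 0.5, -1.5]
width: 0.383
grip_force: 40.0
```

```bash
python3 look.py p1.png stop_face pointer rider_mark board_bed tile_center;python3 ang.py
```

```text
stop_face []
pointer [(0.94, [239.1, 257.1], [0.543, -0.2032, 0.03])]
rider_mark [(0.6, [241.3, 257.9], [0.5405, -0.2033, 0.03])]
board_bed []
tile_center [(0.78, [248.0, 319.6], [0.5069, -0.2603, 0.0045])]
t 12.78 p [ 0.5815 -0.2746  0.2315] yaw -0.221 tilt [ 0.003 -0.001 -1.   ] shift mm [-52.3   1.9 -18.7] turn z 0.026 q [-0.48  0.26  1.75  0.    1.13  1.31]
r 0.1415690176731261 psi 0.04274957464762891 F [-0.19112009  1.27179478 -0.75411225] yaw [ 0.97572871 -0.21896409]
```

View pics/p1.png

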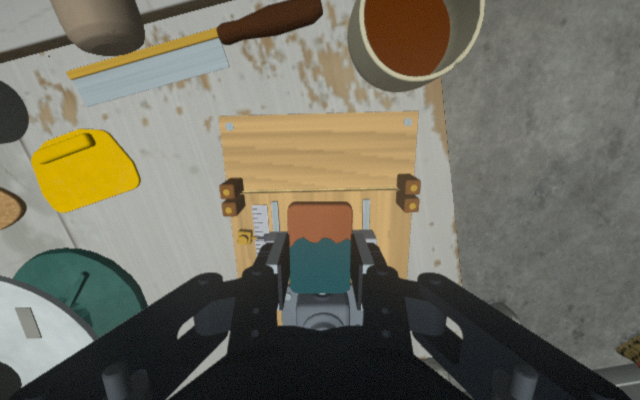

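```bash
python3 - <<'E'
from h import *
g=cv2.GaussianBlur(cv2.cvtColor(cv2.imread("pics/p1.png"),cv2.COLOR_BGR2GRAY),(3,3),0).astype(float)
cal=calibration("wrist")
def fit(P,z):
    W=np.array([ray("wrist",p,z,cal)[:2] for p in P]);k=np.polyfit(W[:,1],W[:,0],1)
    for _ in range(3):
        e=W[:,0]-np.polyval(k,W[:,1]); m=abs(e)<max(.001,1.5*np.median(abs(e))); k=np.polyfit(W[m,1],W[m,0],1)
    return k,m.sum()
S=[(184+np.argmin(g[184:200,c]),c) for c in list(range(248,285))+list(range(355,395))]
E_=[(105+np.argmax(np.diff(g[105:125,c])),c) for c in range(225,410)]   # rough edge
for n,P in(("slot",S),("edge",E_)):
    k,m=fit(P,.018); b=-np.arctan(k[0]); print(n,"yaw",b,m,P[0],P[-1],"dist from axis",((np.polyval(k,-.24781))-.44246)*np.cos(b))
E
```

```text
slot yaw -0.19563725436882892 77 (np.int64(193), 248) (np.int64(189), 394) dist from axis 0.1390385175751692
edge yaw -0.1433904206981672 126 (np.int64(120), 225) (np.int64(115), 409) dist from axis 0.21483011724574227
```

```bash
python3 -c "
from h import *
go([.5797,-.2756,.096],-.20)"
```

```text
t 12.78 p [ 0.5815 -0.2746  0.2315] yaw -0.221 tilt [ 0.003 -0.001 -1.   ] shift mm [ -1.9   1.3 135.4] turn z -0.021 q [-0.48  0.26  1.75  0.    1.13  1.31]
```

Request:
step_arm(targets=[[[0,0,-0.02],[-1.5,1,40],28],[[0,0,0],[0,0,40],28],[[0,0,0],[0,0,35],28],[[0,0,0],[0,0,15],28],[[0,0,0],[0,0,5],28]])

```text
time: 13.2
tool_pos: [0.5769, -0.2739, 0.0925]
tcp_rot: [-3.123, 0.315, 0.01]
wrist_force: [-8.8, 4.3, 14.1]
width: 0.382
grip_force: 41.5
```

Request:
step_arm(targets=[[[0,0,0],[0,0,0],28],[[0,0,0],[0,0,0],28]])

```text
time: 13.37
tool_pos: [0.5801, -0.2758, 0.096]
tcp_rot: [3.125, -0.315, 0.004]
wrist_force: [0.4, -0.4, 0.9]
width: 0.381
grip_force: 40.0
```

```bash
python3 -c "
from h import *
go([.5797,-.2756,.0935],-.20);print(read_state()['wrist_force'])"
```

```text
t 13.37 p [ 0.5801 -0.2758  0.096 ] yaw -0.201 tilt [ 0.002 -0.001 -1.   ] shift mm [-0.5 -0.1  2.5] turn z -0.001 q [-0.48  0.4   1.84  0.    0.9   1.29]
[ 0.38894125 -0.385164    0.93428799]
```

Request:
step_arm(targets=[[[0,0,0],[0,0,1],28],[[0,0,0],[0,0,1],28],[[0,0,0],[0,0,0.5],28],[[0,0,0],[0,0,0],28],[[0,0,0],[0,0,0],28]])

```text
time: 13.78
tool_pos: [0.5794, -0.2761, 0.0926]
tcp_rot: [3.125, -0.317, 0.002]
wrist_force: [0.8, 0.3, 1.9]
width: 0.378
grip_force: 40.2
```

Request:
step_arm(targets=[[[0,0,0],[-2,0,0],28],[[0,0,0],[-2,0,0],28],[[0,0,0],[-2,0,0],28],[[0,0,0],[0,0,0],28]])

```text
time: 14.12
tool_pos: [0.5734, -0.2751, 0.0925]
tcp_rot: [3.125, -0.317, 0.002]
wrist_force: [1.3, -0.1, 3.2]
width: 0.383
grip_force: 40.4
```

Request:
step_arm(targets=[[[0,0,0],[-1,0,0],28],[[0,0,0],[-1,0,0],28],[[0,0,0],[-1,0,0],28],[[0,0,0],[0,0,0],28]])

```text
time: 14.45
tool_pos: [0.5707, -0.2745, 0.0925]
tcp_rot: [3.125, -0.317, 0.002]
wrist_force: [3.4, -0.9, 4.0]
width: 0.379
grip_force: 40.5
```

Request:
step_arm(targets=[[[0,0,0],[-1,0,0],28],[[0,0,0],[-1,0,0],28],[[0,0,0],[0,0,0],28]])

```text
time: 14.7
tool_pos: [0.5688, -0.2741, 0.0925]
tcp_rot: [3.125, -0.317, 0.003]
wrist_force: [3.7, -0.8, 5.9]
width: 0.38
grip_force: 40.6
```

Request:
step_arm(targets=[[[0,0,0],[-0.7,0,0],28],[[0,0,0],[-0.7,0,0],28],[[0,0,0],[0,0,0],28]])

```text
time: 14.95
tool_pos: [0.5675, -0.2738, 0.0925]
tcp_rot: [3.125, -0.317, 0.003]
wrist_force: [2.9, -0.1, 5.5]
width: 0.381
grip_force: 40.6
```

Request:
step_arm(targets=[[[0,0,0],[0,0,-0.6],28],[[0,0,0],[-0.7,0,0],28],[[0,0,0],[0,0,0],28]])

```text
time: 15.2
tool_pos: [0.5661, -0.2734, 0.0926]
tcp_rot: [3.125, -0.317, 0.0]
wrist_force: [2.8, -0.6, 4.6]
width: 0.376
grip_force: 40.5
```

Request:
step_arm(targets=[[[0,0,0],[-0.7,0,0],28],[[0,0,0],[-0.5,0,0],28],[[0,0,0],[0,0,0],28]])

```text
time: 15.45
tool_pos: [0.5649, -0.2731, 0.0925]
tcp_rot: [-3.126, 0.317, -0.0]
wrist_force: [1.8, 0.0, 5.3]
width: 0.384
grip_force: 40.5
```

Request:
step_arm(targets=[[[0,0,0],[-0.7,0,0],28],[[0,0,0],[-0.5,0,0],28],[[0,0,0],[0,0,0],28]])

```text
time: 15.7
tool_pos: [0.5638, -0.2729, 0.0925]
tcp_rot: [3.126, -0.317, 0.0]
wrist_force: [3.6, -0.2, 4.6]
width: 0.379
grip_force: 40.5
```

Request:
step_arm(targets=[[[0,0,0],[-0.6,0,-0.4],28],[[0,0,0],[-0.6,0,0],28],[[0,0,0],[0,0,0],28]])

```text
time: 15.95
tool_pos: [0.5621, -0.2724, 0.0926]
tcp_rot: [-3.125, 0.317, 0.002]
wrist_force: [2.4, 0.1, 4.3]
width: 0.379
grip_force: 40.4
```

Request:
step_arm(targets=[[[0,0,0],[-0.6,0,0],28],[[0,0,0],[-0.6,0,0],28],[[0,0,0],[0,0,0],28]])

```text
time: 16.2
tool_pos: [0.561, -0.2722, 0.0926]
tcp_rot: [-3.125, 0.317, 0.001]
wrist_force: [0.9, -0.6, 2.0]
width: 0.38
grip_force: 40.3
```

```bash
python3 - <<'E'
from h import *
im=read_camera("top");
for q in("pointer","rider_mark","tile_center"):print(q,[(d["score"],d["at"]) for d in tip_of("top",q)[:1]])
im=read_camera("wrist");cal=calibration("wrist")
for q,z in(("pointer",.03),("rider_mark",.03),("tile_center",.022)):print(q,[(d["score"],d["at"],ray("wrist",d["at"],z,cal)) for d in tip_of("wrist",q)[:1]])
go([.56,-.27,.09],-.2);print(read_state()["wrist_force"])
E
```

```text
pointer [(0.65, [194.1, 380.7])]
rider_mark [(0.6, [196.0, 378.1])]
tile_center []
pointer []
rider_mark []
tile_center [(0.91, [246.5, 319.9], array([ 0.56215182, -0.27353435,  0.022     ]))]
t 16.6 p [ 0.561  -0.2722  0.0926] yaw -0.202 tilt [-0.001  0.    -1.   ] shift mm [-1.4 -2.   2.6] turn z -0.002 q [-0.49  0.37  1.89 -0.    0.88  1.28]
[0.08782727 0.47641506 2.00549737]
```

Request:
step_arm(targets=[[[0,0,0],[-0.6,0,0],28],[[0,0,0],[-0.4,0,0],28],[[0,0,0],[0,0,0],28]])

```text
time: 16.85
tool_pos: [0.5608, -0.2722, 0.0927]
tcp_rot: [-3.126, 0.317, -0.001]
wrist_force: [2.6, 0.2, -1.5]
width: 0.378
grip_force: 39.9
```

Request:
step_arm(targets=[[[0,0,0],[-0.5,0,0],28],[[0,0,0],[-0.5,0,0],28],[[0,0,0],[0,0,0],28]])

```text
time: 17.1
tool_pos: [0.5605, -0.2721, 0.0929]
tcp_rot: [3.125, -0.317, 0.004]
wrist_force: [6.7, -0.7, -2.7]
width: 0.38
grip_force: 40.0
```

Request:
step_arm(targets=[[[0,0,0],[-0.5,0,0],28],[[0,0,0],[-0.5,0,0],28],[[0,0,0],[0,0,0],28]])

```text
time: 17.35
tool_pos: [0.5603, -0.2721, 0.0931]
tcp_rot: [3.125, -0.318, 0.007]
wrist_force: [8.4, -0.7, -4.9]
width: 0.376
grip_force: 40.1
```

Request:
step_arm(targets=[[[0,0,0],[-0.5,0,0],28],[[0,0,0],[0,0,0],28]])

```text
time: 17.52
tool_pos: [0.5603, -0.2721, 0.0932]
tcp_rot: [3.124, -0.318, 0.009]
wrist_force: [9.2, -1.1, -5.4]
width: 0.38
grip_force: 40.2
```

Request:
step_arm(targets=[[[0,0,0],[0,0,0],28],[[0,0,0],[0,0,0],28],[[0,0,0],[0,0,0],28],[[0,0,0],[0,0,0],28]])

```text
time: 17.85
tool_pos: [0.5603, -0.2721, 0.0932]
tcp_rot: [3.125, -0.318, 0.009]
wrist_force: [9.4, -1.5, -5.5]
width: 0.379
grip_force: 40.2
```

Request:
step_arm(targets=[[[0,0,0],[0,0,0],28],[[0,0,0],[0,0,0],28],[[0,0,0],[0.5,0,0.3],28],[[0,0,0],[0.5,0,0.3],28],[[0,0,0],[0,0,0.3],28]])

```text
time: 18.27
tool_pos: [0.5605, -0.2721, 0.0926]
tcp_rot: [3.125, -0.317, 0.005]
wrist_force: [5.4, 0.3, 1.5]
width: 0.379
grip_force: 40.8
```

Request:
step_arm(targets=[[[0,0,0],[0.5,0,0.3],28],[[0,0,0],[0,0,0.3],28],[[0,0,0],[0,0,0],28]])

```text
time: 18.52
tool_pos: [0.5606, -0.2722, 0.0925]
tcp_rot: [3.125, -0.317, 0.004]
wrist_force: [3.8, 0.7, 5.3]
width: 0.379
grip_force: 41.2
```

Request:
step_arm(targets=[[[0,0,0],[0,0,0],38],[[0,0,0],[0,0,0],44],[[0,0,0],[0,0,0],50],[[0,0,0],[0,0,0],56]])

```text
time: 18.85
tool_pos: [0.5581, -0.2716, 0.0903]
tcp_rot: [-3.125, 0.317, 0.005]
wrist_force: [0.1, -0.4, -0.4]
width: 0.658
grip_force: 0.0
```

Request:
step_arm(targets=[[[0,0,0],[0,0,-10],60],[[0,0,0],[0,0,-30],60],[[0,0,0],[0,0,-40],60],[[0,0,0],[0,0,-40],60],[[0,0,0],[-30,0,0],60]])

```text
time: 19.27
tool_pos: [0.5382, -0.2697, 0.2228]
tcp_rot: [3.118, -0.315, 0.031]
wrist_force: [2.4, -1.3, 2.4]
width: 0.703
grip_force: 0.0
```

Request:
step_arm(targets=[[[0,0,0],[-30,0,0],60],[[0,0,0],[0,0,0],60],[[0,0,0],[0,0,0],60]])

```text
time: 19.52
tool_pos: [0.499, -0.2595, 0.2117]
tcp_rot: [-3.125, 0.318, 0.001]
wrist_force: [0.5, -0.2, -0.2]
width: 0.702
grip_force: 0.0
```

```bash
python3 tile.py t2.png .0265; python3 look.py t3.png pointer rider_mark stop_face; python3 ang.py
```

```text
[(0.85, [126.0, 320.0], array([ 0.5594, -0.2736,  0.0225]))]
0.94 [299.8, 96.1, 340.0, 152.6]
centre 561.3036499023438 -273.23394775390625 size 33.59528732299805 49.94931411743164 long axis angle -0.20324313333103206
t 19.67 p [ 0.5014 -0.2603  0.2119] yaw -0.202 tilt [ 0.001 -0.    -1.   ] shift mm [ 61.1   0.6 134.9] turn z None q [-0.52  0.13  1.94  0.    1.07  1.25]
pointer [(0.92, [166.8, 245.3], [0.5413, -0.2012, 0.03])]
rider_mark [(0.49, [165.8, 246.0], [0.542, -0.202, 0.03])]
stop_face [(0.81, [160.5, 319.5], [0.5324, -0.2676, 0.023])]
t 19.87 p [ 0.5014 -0.2601  0.2113] yaw -0.202 tilt [-0.  0. -1.] shift mm [ 29.   -1.  -38.7] turn z 0.045 q [-0.52  0.13  1.94  0.    1.07  1.25]
r 0.060218044496168105 psi 0.027013995336042457 F [-0.65224813  0.4937274  -0.52330591] yaw [ 0.9796782  -0.20057574]
```

```bash
python3 - <<'E'
from h import *
im=cv2.imread("pics/t3.png")
for c in (308,320,332): print(c,[tuple(map(int,im[r,c][::-1])) for r in range(144,172)])
for n in (.0976,.0966,.0956):
    b=-.203;P=lambda x,z:np.array([.44246+x*np.cos(b),-.24781+x*np.sin(b),z]); print(n,proj("wrist",P(n,.018)),proj("wrist",P(n,.0265)),proj("wrist",P(n,.048)))
E
```

```text
308 [(53, 86, 89), (55, 89, 90), (54, 86, 89), (53, 87, 88), (59, 89, 89), (52, 85, 87), (54, 87, 90), (57, 90, 91), (54, 88, 89), (58, 88, 91), (58, 89, 91), (55, 87, 91), (58, 89, 89), (66, 79, 77), (76, 76, 75), (83, 85, 85), (90, 91, 93), (126, 130, 132), (158, 163, 168), (171, 174, 179), (175, 176, 182), (174, 176, 181), (173, 178, 185), (176, 182, 187), (177, 181, 186), (176, 178, 186), (176, 179, 186), (174, 177, 183)]
320 [(54, 88, 88), (54, 89, 90), (57, 86, 89), (57, 91, 93), (53, 85, 90), (59, 90, 92), (58, 89, 91), (56, 88, 88), (59, 92, 93), (59, 89, 93), (53, 86, 89), (58, 91, 93), (58, 85, 88), (65, 74, 72), (80, 77, 76), (85, 85, 85), (90, 90, 93), (129, 130, 134), (159, 161, 164), (169, 174, 181), (174, 179, 181), (174, 177, 182), (171, 175, 180), (174, 176, 183), (177, 180, 186), (176, 180, 185), (176, 179, 184), (173, 178, 181)]
332 [(59, 90, 92), (62, 90, 94), (57, 91, 91), (55, 88, 88), (59, 89, 90), (53, 84, 87), (55, 88, 88), (57, 87, 88), (59, 88, 90), (58, 88, 88), (58, 89, 89), (61, 91, 93), (61, 89, 90), (66, 75, 76), (78, 77, 75), (86, 86, 85), (90, 90, 90), (125, 130, 131), (158, 162, 167), (170, 173, 176), (174, 177, 181), (171, 174, 180), (172, 177, 181), (175, 177, 181), (174, 176, 181), (173, 179, 182), (172, 174, 179), (172, 174, 180)]
0.0976 (np.float64(153.68245389732843), np.float64(318.3825333248866)) (np.float64(154.7773275059373), np.float64(318.34750558142235)) (np.float64(157.89208514072718), np.float64(318.24785669909784))
0.0966 (np.float64(154.7630081665007), np.float64(318.38306355386214)) (np.float64(155.8917154766726), np.float64(318.3480906491383)) (np.float64(159.1023081558227), np.float64(318.24861069462486))
0.0956 (np.float64(155.8413142525312), np.float64(318.3835926796522)) (np.float64(157.0037098273737), np.float64(318.34867446017364)) (np.float64(160.30969991858996), np.float64(318.24936292621965))
```

```bash
python3 - <<'E'
from h import *
im=cv2.imread("pics/t3.png").astype(int)[:,:,::-1]
for r in range(160,174): print(r," ".join("%3d/%3d"%(im[r,c].sum()//3,im[r,c,0]-im[r,c,2]) for c in range(238,256)))
print(proj("wrist",[.5413,-.2012,.03]),proj("wrist",[.5393,-.2008,.03]))
E
```

```text
160 125/110 107/ 96  65/ 54  62/ 41 112/ 64 142/ 64 171/  6 173/ -9 176/-11 177/ -9 178/ -8 178/ -8 178/-11 175/ -9 174/ -9 175/-10 170/-11 149/ -9
161 124/107 105/ 91  69/ 52  62/ 42 114/ 65 143/ 64 175/  6 177/ -8 177/-10 179/-10 179/ -8 179/-11 180/-11 179/ -9 174/ -8 172/-13 153/-11 116/ -8
162 120/109 102/ 89  65/ 55  64/ 44 120/ 70 145/ 66 167/ 15 172/ -6 175/ -9 176/-11 177/ -9 177/-10 176/-10 175/-13 172/-11 172/ -8 135/-10 102/ -8
163 122/107 102/ 91  77/ 60  84/ 65 118/ 78 123/ 71 137/ 36 142/ 12 140/  1 140/ -7 140/ -8 138/ -7 155/ -9 157/-10 152/ -8 151/ -7 116/ -9  95/ -6
164 117/109 108/ 90  88/ 72 105/ 94 119/101 121/ 96 122/ 86 124/ 71 107/ 42  98/  1  93/ -6  96/ -8 108/-10 111/-10 113/ -8 109/ -9  92/ -9  89/ -5
165 118/109 107/ 93  94/ 78 118/104 129/109 129/111 127/105 127/101 102/ 66  98/  6  91/ -9  84/ -9  86/ -8  86/ -9  87/ -8  87/-11  84/ -9  96/ -6
166 122/108 105/ 89  75/ 65  93/ 77 128/ 91 135/ 91 143/ 82 143/ 67 132/ 39 134/  0 119/ -8 118/ -9 117/-10 116/-11 116/-11 115/ -8  99/ -9  97/ -9
167 123/106  99/ 86  59/ 49  74/ 44 126/ 75 143/ 77 153/ 50 165/
[... 401 characters left out ...]
75/ 46 101/ 57 135/ 72 145/ 76 150/ 54 158/  6 159/ -7 159/ -9 162/-10 163/ -8 163/ -9 161/-10 159/-10 157/ -8 158/ -8 152/ -8
171 115/ 95 106/ 73 102/ 63 126/ 68 140/ 76 143/ 75 151/ 62 171/  3 175/-10 176/-10 178/ -9 179/-12 178/-10 174/-12 175/ -8 174/-11 172/ -9 174/-11
172 130/ 81 124/ 75 129/ 71 138/ 76 139/ 75 141/ 77 146/ 65 175/  3 175/ -8 176/-11 181/-12 180/ -9 182/-12 182/-10 177/ -9 174/-10 178/ -8 175/-10
173 136/ 74 135/ 72 137/ 72 136/ 75 141/ 76 142/ 77 150/ 69 172/  5 171/ -8 173/-12 176/-11 174/-10 176/-10 180/-10 177/-11 175/-10 177/-10 173/-10
(np.float64(166.58979795928394), np.float64(245.36870080567462)) (np.float64(168.84009396569647), np.float64(245.54285175818802))
```

Nib and pointer are both centred on rows 164–166, so the pointer is on the mark. The tile lies against the stop and the arm is clear.

```bash
python3 -c "
from workcell import *
print(finish_job())"
```

```text
the job is handed in; nothing more can be done
None
```

The job is handed in, and no verdict came back. The pointer is on the rider's mark, set with the stop moving toward the slot. The tile was pressed home at about 9.5 N (wrist reading, held about half a second) and lies flat and square against the stop, with the arm clear and about 20 of the 72 s used.

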